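# Chock a row of pipe offcuts on the welding table

### The job

Lay the two loose galvanised pipe offcuts on their sides next to the one already lying against the angle-iron stop, ends roughly level, so that the three make one tight row with every pipe touching the next and the first touching the stop. Set the wooden wedge chock flat on the table, thin edge first and square to the pipes, snug under the middle of the outermost pipe so that the row cannot roll apart. Set the pipes down, do not drop them, and leave the hammer, the flange and the spray can where they are.

Things in the scene. Friction and masses are not known exactly. Their poses are not given: they have to be found in the camera images.
- stop: red-brown 40 x 40 x 4 mm angle iron, 160 mm long, welded to the table (fixed): one leg upright, 40 mm high, the other flat on the table behind it. Origin: at table height at the foot of the upright leg's outer face, mid-length; x points level out of that face, the way the row extends; y along the stop; z up. Axes of three touching pipes lie at x = 24, 72 and 121 mm.
- pipe1: galvanised steel pipe offcut, 48.3 mm outside diameter, 100 mm long, about 0.36 kg, already lying against the stop, parallel to it; free to roll. Origin: middle of the pipe's axis (24 mm above the table when it lies); x runs along the pipe's axis, y and z turn with the pipe as it rolls. Grip it round the outside (the fingers do not go into the bore).
- pipe2: galvanised steel pipe offcut, 48.3 mm outside diameter, 100 mm long, about 0.36 kg, loose, lying on the table away from the stop; free to roll. Origin: middle of the pipe's axis (24 mm above the table when it lies); x runs along the pipe's axis, y and z turn with the pipe as it rolls. Grip it round the outside (the fingers do not go into the bore).
- pipe3: galvanised steel pipe offcut, 48.3 mm outside diameter, 100 mm long, about 0.36 kg, loose, lying on the table away from the stop; free to roll. Origin: middle of the pipe's axis (24 mm above the table when it lies); x runs along the pipe's axis, y and z turn with the pipe as it rolls. Grip it round the outside (the fingers do not go into the bore).
- chock: pale wooden wedge, top and heel yellow, loose, 60 mm long (x), 50 wide (y), 40 high, 75 g. Origin: centre of its underside; z up. From a 4 mm thick toe at x = -30 mm its face rises at 50 deg to the flat top, x = 0 to +30 mm (upright heel). Grip across the 50 mm width at about x = +15. A pipe touching the slope has its axis at x = -44.5 mm. Slid along the table it drives pipes ahead of it.
- hammer: hammer with a dark wooden handle, 260 mm long, lying on the table (bystander, leave alone). Origin: middle of its length, at table height
- flange: steel pipe flange, 96 mm across, 34 mm high, lying on the table (bystander, leave alone). Origin: centre of its underside
- spray_can: blue spray can with a white cap, 65 mm across, 184 mm high, standing on the table (bystander, leave alone). Origin: centre of its underside
- table: the welding table, a brown steel plate; its top is at z = 0
There are look-alikes about, which are no part of the job. Leave any orange look-alike of the pipe2 alone. Of the things that look like the chock, the smaller one is meant.

How it is judged:
By the outcome, as a careful person would: the job done as asked, in the order asked, and still so for the second after the job is handed in, with the robot touching nothing.
It also fails if it takes over 72 s, if anything falls off the work surface, if the arm or the gripper's body presses on something with over 40 N, if the wrist force passes 120 N, or if a joint passes its speed limit or range.

### The arm

A 6-joint arm with a two-finger parallel gripper is mounted at the origin on the work surface. World frame = base frame: x ahead of the robot, y to its left, z up, the work surface at z = 0. Lengths are in mm, angles in rad, forces in N, time in s.
With the tool pointing down it reaches from about 250 to 725 mm from the base axis. Payload 9.7 kg.
Tool frame: the origin (TCP) lies between the finger pads; the fingertips stand 19 mm ahead of it and the grasp point (between the pads) is the TCP; z points along the fingers, y is the line along which they close (so a half turn about z gives the same grasp; the last joint's range is limited). The gripper opens to 85 mm and grips with 20 to 120 N. Pads are 22 mm wide; open, the fingers measure 114 mm over their backs; the gripper's body (76 mm by 85 mm) begins 54 mm behind the grasp point. The pads swing forward as they close: fully open they stand 13 mm farther back than shut.
Start: joints at [1.265, 0.087, 0.176, 1.66, 0, 1.571], TCP at [165.578, 524.482, 250.284] pointing down, gripper open.
Joint ranges: [-3.13, 3.13], [-0.85, 1.81], [-1.15, 1.24], [-2.2, 2.28], [-1.44, 1.52], [-3.14, 3.14]. Speed limits (rad/s): [2.22, 2.22, 2.57, 3.14, 3.14, 3.14].

### API

Orientations are given as a rotation vector (axis times angle).
In Python, from workcell import read_state, vision, bot gives the robot as it stands. The module is installed in compiled form; this text tells all that it offers.
- The arm moves only by the shell command python3 -m crank 'ROWS' [FORCE]. ROWS is JSON, a list of rows, each an object with "grip": the finger opening in cm, from 0 to 8.54; "linear": the shift along the tool's x, y, z in cm, a list of three; "spin": the turn about the tool's z in degrees. A call has 1 to 5 rows; each row is the pose to reach, as a shift and turn from the pose commanded when the call began, along the tool's axes at that moment; what a row does not reach only later rows make up. A row lasts 1/12 s, in which the tool goes at most 41.7 mm and 7.16 degrees, less where a joint would pass 70% of its speed; a pose out of reach is approached as far as the arm can. A call with a gripper value outside its range is refused whole. The fingers move at their own pace and stop on an object; FORCE is the grip in N (left out, the last holds). Time passes only in rows, so rows that repeat a pose let the fingers close. It gives the time, the measured TCP pose, the force, the opening and the grip force at its end, in the units of the state.
- read_state(): the state, without advancing time (a new reading comes with each control period).
- vision.camera(name): name is "side" or "top" or "wrist"; returns a dict with "color" (480x640x3 uint8, red, green, blue), "fx", "fy", "cx", "cy" (pixels), "extrinsics" (4x4, takes a point from world to camera coordinates). Camera axes: x right, y down, z forward; pixel columns grow to the right and rows downward; lengths in mm; the calibration is good to about 2 mm. A picture is of the moment at which its call begins. There is no depth.
- bot.job_done(): hands the job in; it is judged then, once.
The state is a dict: "clock": time; "q": joint angles; "qd": joint speeds; "joint_torque": joint torques, N m; "position": TCP position; "ee_rot": TCP orientation; "ft_force": force on the tool from outside, world axes, zero at the start; "ft_torque": the same for the moment, N m; "width": finger opening in mm; "gripper_force": force on a finger pad.
Only numpy, scipy, OpenCV 4.12 (cv2) and the standard library are available. Lean on these libraries where they do the work, as an engineer would, in place of code of your own. Each camera call takes 0.05 s, during which the arm holds its last target. There are 200 camera calls.

## Working session

There is one attempt and no reset: what is moved stays moved. The work goes in short steps, Python scripts to look and compute and a shell command to move; the robot and the scene stay as the last step left them, time stands still between calls to the robot, and variables do not carry over. Pictures are saved under pics/ and viewed, at most 10 in all, crops included, and the job is handed in when it is done.

```bash
mkdir -p pics; cat > h.py <<'E'
import numpy as np, cv2
from workcell import read_state, vision, bot
from scipy.spatial.transform import Rotation as R
def shot(n,f):
    c=vision.camera(n); cv2.imwrite('pics/'+f,c['color'][:,:,::-1]); 
    np.savez('pics/'+f+'.npz',**{k:c[k] for k in('fx','fy','cx','cy','extrinsics','color')}); return c
def ray(c,u,v,z):
    E=np.array(c['extrinsics']); o=-E[:3,:3].T@E[:3,3]
    d=E[:3,:3].T@np.array([(u-c['cx'])/c['fx'],(v-c['cy'])/c['fy'],1]); return (o+d*(z-o[2])/d[2]).round(1)
def proj(c,p):
    E=np.array(c['extrinsics']); q=E[:3,:3]@np.array(p)+E[:3,3]; return (c['fx']*q[0]/q[2]+c['cx'],c['fy']*q[1]/q[2]+c['cy'])
E
python3 - <<'E'
from h import *
for n in('top','side'):
    c=shot(n,n+'0.png'); E=np.array(c['extrinsics']); print(n,c['fx'],(-E[:3,:3].T@E[:3,3]).round(),E[:3,:3].round(2).tolist())
s=read_state(); print(s['position'],s['ee_rot'],s['clock'],R.from_rotvec(s['ee_rot']).as_matrix().round(3))
E
```

```text
top 473.5412839052922 [ 295.  -10. 1264.] [[0.09, -1.0, 0.0], [-0.98, -0.09, -0.2], [0.2, 0.02, -0.98]]
side 595.539869501762 [ 342. -742.  974.] [[0.97, -0.26, 0.0], [-0.2, -0.75, -0.63], [0.17, 0.61, -0.78]]
[165.50486985 524.31683268 249.65575666] [-4.78406915e-01 -3.10471572e+00  1.83448243e-03] 0.1 [[-0.954  0.301 -0.   ]
 [ 0.301  0.954 -0.001]
 [ 0.    -0.001 -1.   ]]
```

View pics/top0.png

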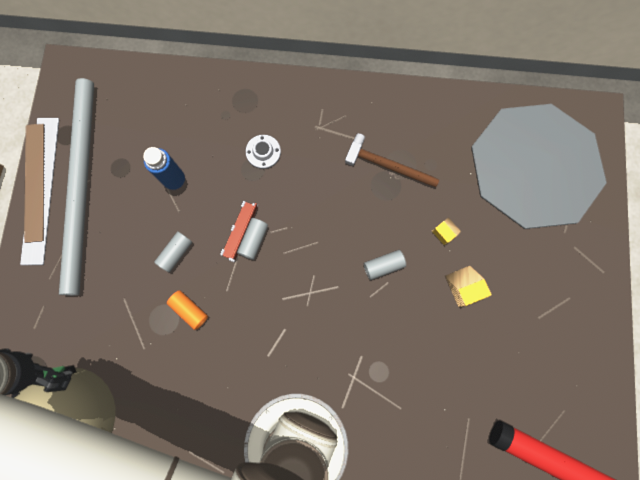

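View pics/side0.png

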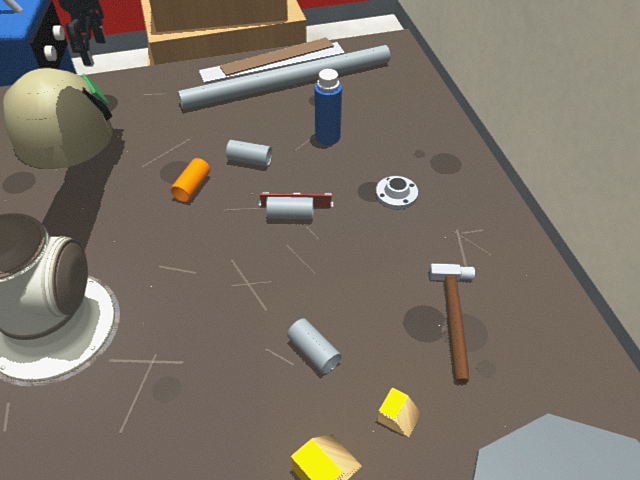

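The top view shows the stop near (239,232) with pipe1 at (253,239). The loose pipes are at (173,252) and (385,265), the small chock at (446,231) and the orange decoy at (187,309). I'll enlarge these areas to pick accurate pixels.

```bash
python3 - <<'E'
from h import *
t=cv2.imread('pics/top0.png'); s=cv2.imread('pics/side0.png')
def cr(i,x,y,w,h,k,W=400,H=300):
    o=cv2.resize(i[y:y+h,x:x+w],(W,H),interpolation=cv2.INTER_CUBIC)
    for a in range(-(-x//10)*10,x+w,10): cv2.line(o,(int((a-x)*W/w),0),(int((a-x)*W/w),6 if a%50 else 14),(255,255,255),1); (a%20==0) and cv2.putText(o,str(a),(int((a-x)*W/w),22),0,.35,(255,255,255))
    for b in range(-(-y//10)*10,y+h,10): cv2.line(o,(0,int((b-y)*H/h)),(6,int((b-y)*H/h)),(255,255,255),1); (b%20==0) and cv2.putText(o,str(b),(8,int((b-y)*H/h)+4),0,.35,(255,255,255))
    return o
A=cr(t,145,195,80,60*80//80+20,5);
A=cr(t,195,190,100,75,4);B=cr(t,140,225,80,60,5);C=cr(t,350,225,80,60,5);D=cr(s,360,380,80,60,5)
cv2.imwrite('pics/c1.png',np.vstack([np.hstack([A,B]),np.hstack([C,D])]))
A=cr(t,415,205,60,45,5);B=cr(s,250,180,100,75,4);C=cr(s,210,125,80,60,5);D=cr(s,275,310,80,60,5)
cv2.imwrite('pics/c2.png',np.vstack([np.hstack([A,B]),np.hstack([C,D])]))
E
```

```text
(no output)
```

View pics/c1.png

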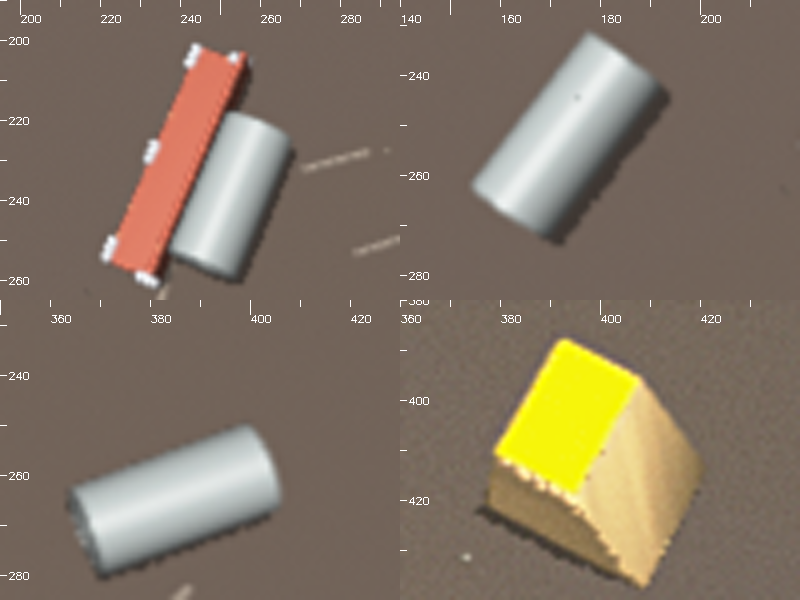

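View pics/c2.png

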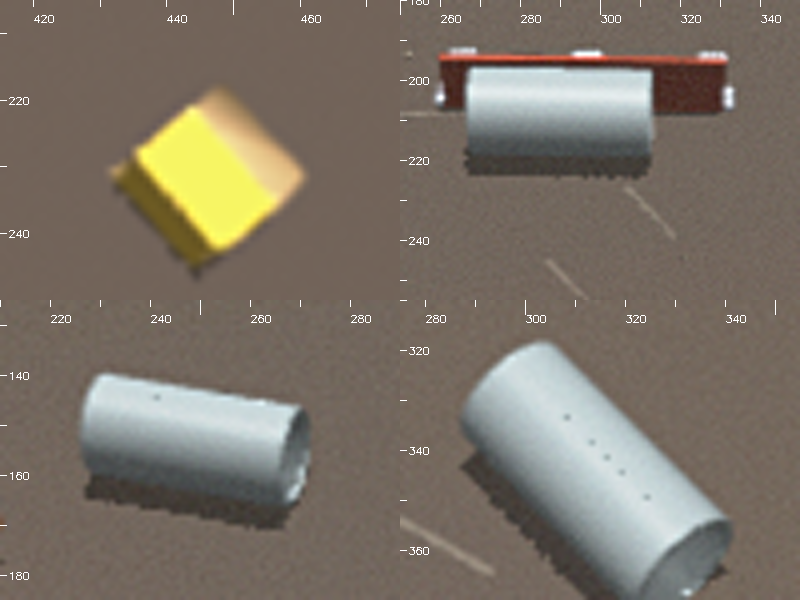

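The crops give clean outlines. The pipes are at top (245,239), (173,252) and (385,265), and the small chock's toe points up-right at about (455,222) in the top view. I'll fit model silhouettes in both views.

```bash
cat > fit.py <<'E'
from h import *
from scipy.optimize import minimize
a=np.linspace(0,2*np.pi,32)
PIPE=np.array([[x,24.15*np.cos(t),24.15*np.sin(t)+24.15] for x in(-50,50) for t in a])
CH=np.array([[x,y,z] for y in(-25,25) for x,z in((-30,0),(-30,4),(0,40),(30,40),(30,0))])
ST=np.array([[x,y,z] for y in(-80,80) for x,z in((0,0),(0,40),(-4,40),(-40,4),(-40,0))])
def mask(im,kind):
    f=im.astype(int); r,g,b=f[...,0],f[...,1],f[...,2]
    m={'pipe':(b>=r)&(r>70)&(b-r<40),'chock':(r-b>45)&(g-b>25),'stop':(r-g>45)&(g-b<25)}[kind]
    return m.astype(np.uint8)
def comp(m,u,v):
    n,l=cv2.connectedComponents(m); return (l==l[v,u]).astype(np.float32)
K=4
def fit(views,P,x0):  # views: (cam,mask)
    V=[]
    for c,m in views:
        ys,xs=np.nonzero(m); y0,y1,x0_,x1=ys.min()-15,ys.max()+16,xs.min()-15,xs.max()+16
        V.append((c,cv2.resize(m[y0:y1,x0_:x1],None,fx=K,fy=K,interpolation=cv2.INTER_LINEAR)>.5,x0_,y0))
    def cost(p):
        c,s=np.cos(p[2]),np.sin(p[2]); Q=P@np.array([[c,s,0],[-s,c,0],[0,0,1]])+[p[0],p[1],0]; t=0
        for cam,m,ox,oy in V:
            E=np.array(cam['extrinsics']); q=Q@E[:3,:3].T+E[:3,3]
            uv=np.c_[cam['fx']*q[:,0]/q[:,2]+cam['cx']-ox+.5,cam['fy']*q[:,1]/q[:,2]+cam['cy']-oy+.5]*K-.5
            h=cv2.convexHull((uv*16).round().astype(np.int32)); z=np.zeros(m.shape,np.uint8); cv2.fillConvexPoly(z,h,1,shift=4)
            t+=1-(z.astype(bool)&m).sum()/(z.astype(bool)|m).sum()
        return t/len(V)
    s=np.array([[0,0,0],[12,0,0],[0,12,0],[0,0,.3]]); b=None
    for k in range(3):
        r=minimize(cost,x0,method='Nelder-Mead',options=dict(initial_simplex=np.array(x0)+s/(k+1),xatol=.05,fatol=1e-4)); x0=r.x
    return x0.round(3),round(r.fun,3)
E
python3 - <<'E'
from fit import *
T=dict(np.load('pics/top0.png.npz'));S=dict(np.load('pics/side0.png.npz'))
for nm,k,P,t,s,a0 in(('p1','pipe',PIPE,(253,240),(290,212),-.4),('A','pipe',PIPE,(173,252),(248,152),-.8),('B','pipe',PIPE,(385,265),(312,345),1.2),('chock','chock',CH,(446,231),(395,405),0),('stop','stop',ST,(236,230),(325,203),0)):
    vt=(T,comp(mask(T['color'],k),*t));vs=(S,comp(mask(S['color'],k),*s))
    g=ray(T,*t,15); 
    if nm=='stop': 
        print(nm,[(u,v,ray(T,u,v,40)) for u,v in((256.5,203.5),(233,257.5))], [(u,v,ray(S,u,v,40)) for u,v in((259.5,194),(331,195.5))],[ray(S,u,v,0) for u,v in((260,207.5),(331,208))]);continue
    for a in ([a0] if nm!='chock' else [2.5]):
        print(nm,vt[1].sum(),vs[1].sum(),fit([vt,vs],P,[g[0],g[1],a]),'top',fit([vt],P,[g[0],g[1],a]),'side',fit([vs],P,[g[0],g[1],a]))
# chock toe direction
print('toe',ray(T,455,222,10),'heel',ray(T,438,236,40), 'toe side',ray(S,415,413,3))
E
```

```text
p1 687.0 990.0 (array([ 5.12819e+02,  1.66031e+02, -2.72000e-01]), np.float64(0.071)) top (array([ 5.15362e+02,  1.65567e+02, -2.81000e-01]), np.float64(0.053)) side (array([ 5.11468e+02,  1.66141e+02, -2.54000e-01]), np.float64(0.038))
A 693.0 861.0 (array([459.522, 370.195,  -0.51 ]), np.float64(0.088)) top (array([460.834, 370.03 ,  -0.497]), np.float64(0.061)) side (array([457.154, 370.619,  -0.506]), np.float64(0.072))
B 706.0 1471.0 (array([ 476.87 , -188.496,    2.02 ]), np.float64(0.075)) top (array([ 478.582, -189.828,    2.031]), np.float64(0.066)) side (array([ 474.929, -187.952,    2.013]), np.float64(0.047))
chock 441.0 1347.0 (array([ 587.048, -352.137,    2.325]), np.float64(0.097)) top (array([ 589.367, -354.277,    2.362]), np.float64(0.064)) side (array([ 586.041, -350.592,    2.356]), np.float64(0.031))
stop [(256.5, 203.5, array([607.7, 162.8,  40. ])), (233, 257.5, array([457.4, 206.9,  40. ]))] [(259.5, 194, array([452.9, 208.6,  40. ])), (331, 195.5, array([605.2, 163.8,  40. ]))] [array([450.4, 206.4,   0. ]), array([605.9, 164. ,   0. ])]
toe [ 614.2 -375.6   10. ] heel [ 564.5 -323.5   40. ] toe side [ 615.1 -352.7    3. ]
```

```bash
cat > go.py <<'E'
import sys,json
from h import *
# args: x,y,z,yawdeg(tool y axis in world) ... sequentially; prints per-call shift(cm)/spin(deg) in tool axes at call start
s=read_state(); M=R.from_rotvec(s['ee_rot']).as_matrix(); p=np.array(s['position']); yw=np.degrees(np.arctan2(M[1,1],M[0,1]))
print('now',p.round(1),'yaw',round(yw,1),'q1,q6',np.round([s['q'][0],s['q'][5]],2),'w',round(s['width'],1),'F',np.round(s['ft_force'],1),'t',round(s['clock'],1))
for a in sys.argv[1:]:
    x,y,z,w=map(float,a.split(',')); t=np.radians(yw); ty=np.array([np.cos(t),np.sin(t),0]); tx=np.array([-np.sin(t),np.cos(t),0])
    d=np.array([x,y,z])-p; print(a,'linear',[round(d@tx/10,2),round(d@ty/10,2),round(-d[2]/10,2)],'spin',round(-(w-yw),1)); p=p+d; yw=w
E
python3 go.py 459,370,130,60.8 459,370,25,60.8
```

```text
now [165.5 524.3 249.7] yaw 72.5 q1,q6 [1.27 1.57] w 85.5 F [ 0.7 -0.3 -0.6] t 0.1
459,370,130,60.8 linear [np.float64(-32.63), np.float64(-5.88), np.float64(11.97)] spin 11.7
459,370,25,60.8 linear [np.float64(0.0), np.float64(0.0), np.float64(10.5)] spin -0.0
```

```bash
R='' ; python3 -m crank '[{"grip":8.5,"linear":[-3.6,-0.65,1.3],"spin":0},{"grip":8.5,"linear":[-7.2,-1.3,2.6],"spin":0},{"grip":8.5,"linear":[-10.8,-1.95,3.9],"spin":0},{"grip":8.5,"linear":[-14.4,-2.6,5.2],"spin":0},{"grip":8.5,"linear":[-18,-3.25,6.5],"spin":0}]' 40
python3 -m crank '[{"grip":8.5,"linear":[-3.6,-0.65,1.3],"spin":4},{"grip":8.5,"linear":[-7.2,-1.3,2.6],"spin":8},{"grip":8.5,"linear":[-10.8,-1.95,3.9],"spin":11.7},{"grip":8.5,"linear":[-14.6,-2.63,5.47],"spin":11.7},{"grip":8.5,"linear":[-14.6,-2.63,5.47],"spin":11.7}]'
python3 -m crank '[{"grip":8.5,"linear":[0,0,0],"spin":0},{"grip":8.5,"linear":[0,0,0],"spin":0}]'
python3 go.py 459,370,130,60.8 459,370,25,60.8
python3 -c "
from h import *; c=shot('wrist','w1.png'); print([proj(c,p) for p in ((459,370,24),(509,342,24),(409,398,24))])"
```

```text
clock: 0.52
position: [328.6, 438.2, 184.4]
ee_rot: [-0.478, -3.105, 0.001]
ft_force: [-0.1, 0.9, 0.4]
width: 84.9
gripper_force: 0.0
clock: 0.93
position: [462.3, 366.3, 126.5]
ee_rot: [-0.8, -3.037, 0.007]
ft_force: [0.7, -0.0, 0.0]
width: 84.9
gripper_force: 0.0
clock: 1.1
position: [458.5, 370.1, 130.4]
ee_rot: [-0.793, -3.039, 0.001]
ft_force: [-1.5, 1.6, 0.3]
width: 84.7
gripper_force: 0.0
now [458.5 370.1 130.4] yaw 60.7 q1,q6 [0.68 1.19] w 84.7 F [-1.5  1.6  0.3] t 1.1
459,370,130,60.8 linear [np.float64(-0.05), np.float64(0.01), np.float64(0.04)] spin -0.1
459,370,25,60.8 linear [np.float64(0.0), np.float64(0.0), np.float64(10.5)] spin -0.0
[(np.float64(323.0132873543098), np.float64(252.40426275823057)), (np.float64(323.06650881015014), np.float64(333.5260258345479)), (np.float64(322.95180050649117), np.float64(158.68413762651815))]
```

View pics/w1.png

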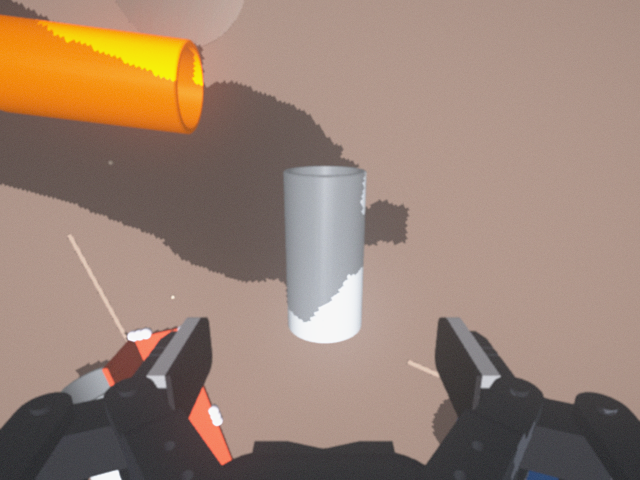

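The pipe sits centred between the fingers (axis at column 325, rows 168–338), which agrees with the estimate. I'll descend and grip.

```bash
python3 -m crank '[{"grip":8.5,"linear":[0,0,3.5],"spin":0},{"grip":8.5,"linear":[0,0,7],"spin":0},{"grip":8.5,"linear":[0,0,9.5],"spin":0},{"grip":8.5,"linear":[0,0,10.6],"spin":0},{"grip":7,"linear":[0,0,10.6],"spin":0}]' 40 >/dev/null
python3 -m crank '[{"grip":4.5,"linear":[0,0,0],"spin":0},{"grip":4.5,"linear":[0,0,0],"spin":0},{"grip":4.5,"linear":[0,0,0],"spin":0},{"grip":4.5,"linear":[0,0,0],"spin":0},{"grip":4.5,"linear":[0,0,0],"spin":0}]' 40
python3 -m crank '[{"grip":4.5,"linear":[0,0,0],"spin":0},{"grip":4.5,"linear":[0,0,0],"spin":0},{"grip":4.5,"linear":[0,0,-2],"spin":0},{"grip":4.5,"linear":[0,0,-5],"spin":0},{"grip":4.5,"linear":[0,0,-8],"spin":0}]' 40
python3 go.py 493.5,99,105,73.7 493.5,99,26,73.7
```

```text
clock: 1.98
position: [459.6, 371.4, 27.3]
ee_rot: [0.792, 3.038, 0.006]
ft_force: [-2.8, 1.1, 7.8]
width: 47.0
gripper_force: 41.8
clock: 2.4
position: [458.3, 369.9, 105.6]
ee_rot: [-0.792, -3.039, 0.002]
ft_force: [1.2, 1.1, -3.5]
width: 47.1
gripper_force: 42.6
now [458.3 369.9 105.6] yaw 60.8 q1,q6 [0.68 1.19] w 47.1 F [ 1.2  1.1 -3.5] t 2.4
493.5,99,105,73.7 linear [np.float64(-16.3), np.float64(-21.93), np.float64(0.06)] spin -12.9
493.5,99,26,73.7 linear [np.float64(0.0), np.float64(0.0), np.float64(7.9)] spin -0.0
```

```bash
python3 -m crank '[{"grip":4.5,"linear":[-2,-2.7,0],"spin":0},{"grip":4.5,"linear":[-4.3,-5.8,0],"spin":0},{"grip":4.5,"linear":[-6.6,-8.9,0],"spin":0},{"grip":4.5,"linear":[-8.9,-12,0],"spin":0},{"grip":4.5,"linear":[-11,-14.8,0],"spin":0}]' 40 >/dev/null
python3 -m crank '[{"grip":4.5,"linear":[-2,-2.7,0],"spin":-4},{"grip":4.5,"linear":[-4,-5.4,0],"spin":-8},{"grip":4.5,"linear":[-5.3,-7.13,0],"spin":-12.9},{"grip":4.5,"linear":[-5.3,-7.13,0],"spin":-12.9},{"grip":4.5,"linear":[-5.3,-7.13,0],"spin":-12.9}]' 40
python3 go.py 493.5,99,105,73.7 493.5,99,26,73.7
python3 -c "
from fit import *
T=shot('top','t1.png');S=shot('side','s1.png')
for c,k in((T,0),(S,1)): 
  for p in((513,166,24),(493,99,100)): print(k,proj(c,p))"
```

```text
clock: 3.23
position: [494.4, 98.2, 105.5]
ee_rot: [0.45, 3.108, 0.001]
ft_force: [0.4, 0.4, -2.6]
width: 46.8
gripper_force: 43.0
now [494.4  98.2 105.5] yaw 73.5 q1,q6 [0.2  0.48] w 46.8 F [ 0.4  0.4 -2.6] t 3.2
493.5,99,105,73.7 linear [np.float64(0.1), np.float64(0.05), np.float64(0.05)] spin -0.2
493.5,99,26,73.7 linear [np.float64(0.0), np.float64(0.0), np.float64(7.9)] spin -0.0
0 (np.float64(251.8415088976766), np.float64(239.21283930804856))
0 (np.float64(273.9061184635138), np.float64(243.87139621510428))
1 (np.float64(290.4670072872203), np.float64(207.4683986902072))
1 (np.float64(286.8305155461439), np.float64(206.0915067986914))
```

```bash
python3 -m crank '[{"grip":4.5,"linear":[0,0,2.5],"spin":0},{"grip":4.5,"linear":[0,0,5],"spin":0},{"grip":4.5,"linear":[0,0,7],"spin":0},{"grip":4.5,"linear":[0,0,7.5],"spin":0},{"grip":4.5,"linear":[0,0,7.8],"spin":0}]' 40
python3 -m crank '[{"grip":4.5,"linear":[0,0,0.1],"spin":0},{"grip":4.5,"linear":[0,0,0.2],"spin":0},{"grip":4.5,"linear":[0,0,0.2],"spin":0}]' 40
```

```text
clock: 3.75
position: [492.4, 100.2, 27.1]
ee_rot: [-0.444, -3.107, 0.001]
ft_force: [-19.3, -2.2, 31.8]
width: 47.2
gripper_force: 46.2
clock: 4.0
position: [493.2, 100.3, 27.2]
ee_rot: [-0.444, -3.109, -0.0]
ft_force: [-12.9, -0.4, 16.0]
width: 47.2
gripper_force: 44.9
```

```bash
python3 -m crank '[{"grip":4.9,"linear":[0,0,0],"spin":0},{"grip":5.2,"linear":[0,0,0],"spin":0},{"grip":5.6,"linear":[0,0,0],"spin":0},{"grip":5.6,"linear":[0,0,0],"spin":0},{"grip":5.6,"linear":[0,0,0],"spin":0}]' 20
python3 -m crank '[{"grip":5.6,"linear":[0,0,-1.5],"spin":0},{"grip":5.6,"linear":[0,0,-4],"spin":0},{"grip":5.6,"linear":[0,0,-7],"spin":0},{"grip":3,"linear":[0,0,-10],"spin":0},{"grip":0,"linear":[0,0,-12],"spin":0}]' 20
python3 - <<'E'
from fit import *
T=shot('top','t2.png');S=shot('side','s2.png')
for p in((513,166,24),(493,99,24)): print([np.round(proj(c,p),0) for c in(T,S)])
m=mask(S['color'],'pipe'); n,l,st,ce=cv2.connectedComponentsWithStats(m); print([(st[i].tolist(),ce[i].round(1).tolist()) for i in range(1,n) if 400<st[i,4]<3000])
m=mask(T['color'],'pipe'); n,l,st,ce=cv2.connectedComponentsWithStats(m); print([(st[i].tolist(),ce[i].round(1).tolist()) for i in range(1,n) if 400<st[i,4]<3000])
E
python3 go.py
```

```text
clock: 4.42
position: [494.1, 99.5, 24.8]
ee_rot: [0.446, 3.11, 0.0]
ft_force: [0.6, 0.0, -0.5]
width: 55.9
gripper_force: 0.0
clock: 4.83
position: [494.5, 99.4, 147.5]
ee_rot: [0.446, 3.108, 0.001]
ft_force: [0.5, 0.4, -0.1]
width: 32.7
gripper_force: 0.0
[array([252., 239.]), array([290., 207.])]
[array([276., 249.]), array([288., 231.])]
[([314, 42, 76, 37, 1586], [347.1, 59.1]), ([178, 77, 72, 32, 1212], [212.4, 91.8]), ([376, 176, 42, 33, 1095], [396.3, 192.1]), ([263, 194, 50, 49, 2036], [288.5, 219.6]), ([430, 263, 45, 18, 598], [450.5, 271.3]), ([288, 318, 53, 56, 1478], [313.7, 345.4])]
[([21, 118, 38, 147, 1623], [43.4, 191.4]), ([246, 135, 34, 24, 566], [261.5, 146.6]), ([364, 250, 42, 29, 703], [384.6, 264.3])]
now [495.6  99.6 148.5] yaw 73.7 q1,q6 [0.2  0.48] w 17.6 F [-0.2 -0.  -0.3] t 4.9
```

```bash
python3 -m crank '[{"grip":6,"linear":[0,-1.2,0],"spin":7},{"grip":6,"linear":[0,-2.4,0],"spin":14},{"grip":6,"linear":[0,-3.6,0],"spin":21},{"grip":6,"linear":[0,-4.8,0],"spin":28},{"grip":6,"linear":[0,-5.9,0],"spin":35}]' 20 >/dev/null
python3 -m crank '[{"grip":6,"linear":[0,0,0],"spin":7},{"grip":6,"linear":[0,0,0],"spin":14},{"grip":6,"linear":[0,0,0],"spin":21},{"grip":6,"linear":[0,0,0],"spin":28},{"grip":6,"linear":[0,0,0],"spin":35}]' 20 >/dev/null
python3 -m crank '[{"grip":6,"linear":[0,0,0],"spin":7},{"grip":6,"linear":[0,0,0],"spin":14},{"grip":6,"linear":[0,0,0],"spin":20},{"grip":6,"linear":[0,0,0],"spin":20}]' 20 
python3 go.py 477,43,32,-16.3 489.5,86,32,-16.3
```

```text
clock: 6.1
position: [477.0, 42.6, 143.6]
ee_rot: [-2.518, -1.877, 0.002]
ft_force: [-1.5, 0.7, 0.5]
width: 60.0
gripper_force: 0.0
now [477.   42.6 143.6] yaw -16.6 q1,q6 [0.09 1.95] w 60.0 F [-1.5  0.7  0.5] t 6.1
477,43,32,-16.3 linear [np.float64(0.03), np.float64(-0.02), np.float64(11.16)] spin -0.3
489.5,86,32,-16.3 linear [np.float64(4.48), np.float64(-0.01), np.float64(-0.0)] spin -0.0
```

```bash
python3 -m crank '[{"grip":6,"linear":[0,0,4],"spin":0},{"grip":6,"linear":[0,0,8],"spin":0},{"grip":6,"linear":[0,0,10.5],"spin":-0.3},{"grip":6,"linear":[0,0,11.2],"spin":-0.3},{"grip":6,"linear":[0,0,11.2],"spin":-0.3}]' 20
python3 -m crank '[{"grip":6,"linear":[0.9,0,0],"spin":0},{"grip":6,"linear":[1.5,0,0],"spin":0},{"grip":6,"linear":[1.8,0,0],"spin":0},{"grip":6,"linear":[2.1,0,0],"spin":0},{"grip":6,"linear":[2.3,0,0],"spin":0}]' 20
python3 -m crank '[{"grip":6,"linear":[0.2,0,0],"spin":0},{"grip":6,"linear":[0.4,0,0],"spin":0},{"grip":6,"linear":[0.6,0,0],"spin":0},{"grip":6,"linear":[0.8,0,0],"spin":0},{"grip":6,"linear":[1.0,0,0],"spin":0}]' 20
python3 -m crank '[{"grip":6,"linear":[0.2,0,0],"spin":0},{"grip":6,"linear":[0.4,0,0],"spin":0},{"grip":6,"linear":[0.6,0,0],"spin":0},{"grip":6,"linear":[0.7,0,0],"spin":0},{"grip":6,"linear":[0.8,0,0],"spin":0}]' 20
python3 - <<'E'
from h import *
S=shot('side','s3.png')['color'][150:300,220:380];W=shot('wrist','w3.png')['color']
o=np.hstack([cv2.resize(S,(400,375),interpolation=2),cv2.resize(W,(400,375))]); cv2.imwrite('pics/c3.png',o[:,:,::-1])
E
```

```text
clock: 6.52
position: [475.8, 42.5, 30.4]
ee_rot: [-2.505, -1.892, 0.006]
ft_force: [-0.6, -0.3, 1.0]
width: 60.2
gripper_force: 0.0
clock: 6.93
position: [484.4, 65.4, 33.6]
ee_rot: [2.508, 1.891, 0.002]
ft_force: [-0.5, 0.6, -0.5]
width: 60.1
gripper_force: 0.0
clock: 7.35
position: [486.5, 74.5, 32.6]
ee_rot: [-2.509, -1.89, 0.0]
ft_force: [0.3, 0.5, 0.9]
width: 60.3
gripper_force: 0.1
clock: 7.77
position: [488.7, 82.2, 32.6]
ee_rot: [-2.509, -1.89, 0.0]
ft_force: [-0.4, -0.3, 0.0]
width: 60.0
gripper_force: 0.0
```

View pics/c3.png

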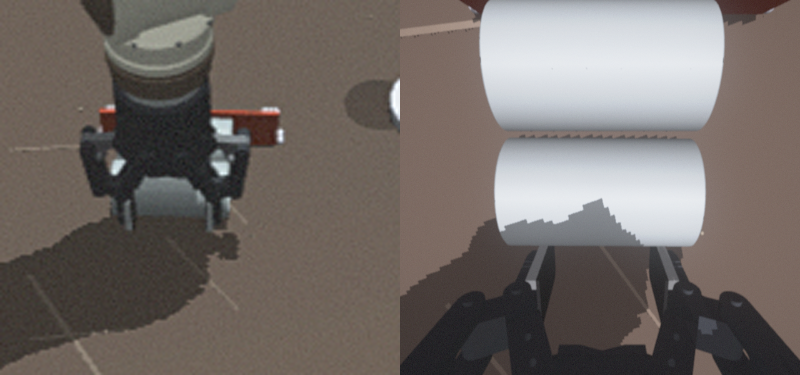

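The wrist view shows pipe2 parallel to pipe1 with level ends and a small gap (crop rows 130–138). I'll keep pushing gently until contact.

```bash
python3 -m crank '[{"grip":6,"linear":[0.1,0,0],"spin":0},{"grip":6,"linear":[0.2,0,0],"spin":0},{"grip":6,"linear":[0.3,0,0],"spin":0},{"grip":6,"linear":[0.35,0,0],"spin":0},{"grip":6,"linear":[0.4,0,0],"spin":0}]' 20
python3 -m crank '[{"grip":6,"linear":[0.1,0,0],"spin":0},{"grip":6,"linear":[0.15,0,0],"spin":0},{"grip":6,"linear":[0.2,0,0],"spin":0},{"grip":6,"linear":[0.25,0,0],"spin":0},{"grip":6,"linear":[0.3,0,0],"spin":0}]' 20
python3 - <<'E'
from h import *
W=shot('wrist','w4.png')['color']
g=W[:,300:500].mean((1,2)); print(g[120:200:2].round().astype(int).tolist())
cv2.imwrite('pics/c4.png',W[100:300,100:600,::-1])
E
```

```text
clock: 8.28
position: [489.8, 86.0, 32.6]
ee_rot: [2.509, 1.89, 0.0]
ft_force: [-0.1, -0.4, 0.9]
width: 60.4
gripper_force: 0.1
clock: 8.7
position: [490.4, 87.4, 32.7]
ee_rot: [2.508, 1.887, -0.004]
ft_force: [-3.7, -13.7, 5.6]
width: 59.9
gripper_force: 6.7
[222, 221, 220, 219, 218, 217, 216, 215, 214, 212, 211, 209, 208, 206, 204, 202, 199, 196, 192, 188, 185, 181, 177, 172, 167, 162, 155, 148, 141, 132, 119, 116, 125, 132, 138, 144, 150, 155, 159, 163]
```

```bash
python3 -m crank '[{"grip":6,"linear":[-0.2,0,0],"spin":0},{"grip":6,"linear":[-0.5,0,0],"spin":0},{"grip":6,"linear":[-1.5,0,0],"spin":0},{"grip":6,"linear":[-2.5,0,-3],"spin":0},{"grip":6,"linear":[-2.5,0,-7],"spin":0}]' 20
python3 go.py 477,-188.5,130,25.7 477,-188.5,26,25.7
```

```text
clock: 9.17
position: [480.9, 63.1, 100.0]
ee_rot: [-2.507, -1.887, 0.01]
ft_force: [0.3, 0.1, 1.2]
width: 60.0
gripper_force: 0.0
now [480.9  63.1 100. ] yaw -16.0 q1,q6 [0.13 1.98] w 60.0 F [0.3 0.1 1.2] t 9.2
477,-188.5,130,25.7 linear [np.float64(-24.29), np.float64(6.58), np.float64(-3.0)] spin -41.7
477,-188.5,26,25.7 linear [np.float64(0.0), np.float64(0.0), np.float64(10.4)] spin -0.0
```

```bash
python3 -m crank '[{"grip":8.5,"linear":[-3,0.8,-1.5],"spin":0},{"grip":8.5,"linear":[-6.5,1.7,-3],"spin":0},{"grip":8.5,"linear":[-10.2,2.7,-3],"spin":0},{"grip":8.5,"linear":[-13.9,3.7,-3],"spin":0},{"grip":8.5,"linear":[-17.5,4.7,-3],"spin":0}]' 40 >/dev/null
python3 -m crank '[{"grip":8.5,"linear":[-3,0.8,0],"spin":-7},{"grip":8.5,"linear":[-5.5,1.5,0],"spin":-14},{"grip":8.5,"linear":[-6.8,1.88,0],"spin":-21},{"grip":8.5,"linear":[-6.8,1.88,0],"spin":-28},{"grip":8.5,"linear":[-6.8,1.88,0],"spin":-35}]' 40 >/dev/null
python3 -m crank '[{"grip":8.5,"linear":[0,0,0],"spin":-6.7},{"grip":8.5,"linear":[0,0,0],"spin":-6.7},{"grip":8.5,"linear":[0,0,0],"spin":-6.7}]' 40 
python3 - <<'E'
from fit import *
c=shot('wrist','w5.png'); m=mask(c['color'],'pipe'); n,l,st,ce=cv2.connectedComponentsWithStats(m); print([(st[i].tolist(),ce[i].round(1).tolist()) for i in range(1,n) if st[i,4]>2000],proj(c,(477,-188.5,24)))
E
python3 go.py 477,-188.5,130,25.7 477,-188.5,25,25.7
```

```text
clock: 10.25
position: [479.6, -187.2, 132.5]
ee_rot: [-1.677, -2.656, -0.0]
ft_force: [-0.3, -0.3, -0.3]
width: 84.9
gripper_force: 0.0
[([277, 164, 81, 176, 13046], [317.7, 248.5])] (np.float64(318.1061762612035), np.float64(250.87472643212013))
now [ 479.7 -187.   132.5] yaw 25.4 q1,q6 [-0.37  0.75] w 85.1 F [-0.6  0.5  0.5] t 10.3
477,-188.5,130,25.7 linear [np.float64(-0.02), np.float64(-0.3), np.float64(0.25)] spin -0.3
477,-188.5,25,25.7 linear [np.float64(0.0), np.float64(0.0), np.float64(10.5)] spin -0.0
```

View pics/w5.png

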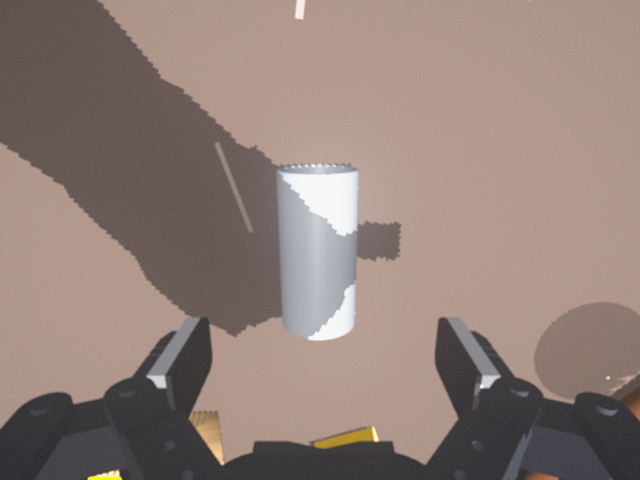

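pipe3 is centred between the fingers (axis at column 318, rows 164–338). I'll grip it.

```bash
python3 -m crank '[{"grip":8.5,"linear":[0,-0.3,3.5],"spin":0},{"grip":8.5,"linear":[0,-0.3,7],"spin":0},{"grip":8.5,"linear":[0,-0.3,9.7],"spin":0},{"grip":8.5,"linear":[0,-0.3,10.7],"spin":0},{"grip":7,"linear":[0,-0.3,10.7],"spin":0}]' 40 >/dev/null
python3 -m crank '[{"grip":4.5,"linear":[0,0,0],"spin":0},{"grip":4.5,"linear":[0,0,0],"spin":0},{"grip":4.5,"linear":[0,0,0],"spin":0},{"grip":4.5,"linear":[0,0,0],"spin":0},{"grip":4.5,"linear":[0,0,0],"spin":0}]' 40
python3 -m crank '[{"grip":4.5,"linear":[0,0,0],"spin":0},{"grip":4.5,"linear":[0,0,0],"spin":0},{"grip":4.5,"linear":[0,0,-2],"spin":0},{"grip":4.5,"linear":[0,0,-5],"spin":0},{"grip":4.5,"linear":[0,0,-8],"spin":0}]' 40
python3 go.py 480.5,52,105,73.7 480.5,52,26,73.7
```

```text
clock: 11.13
position: [478.2, -188.8, 27.9]
ee_rot: [1.671, 2.656, 0.001]
ft_force: [-3.0, -0.8, 7.0]
width: 47.2
gripper_force: 41.3
clock: 11.55
position: [476.7, -188.0, 106.5]
ee_rot: [-1.672, -2.658, 0.0]
ft_force: [-0.1, -0.8, -4.4]
width: 47.0
gripper_force: 43.5
now [ 476.7 -188.   106.5] yaw 25.7 q1,q6 [-0.38  0.75] w 47.0 F [-0.1 -0.8 -4.4] t 11.6
480.5,52,105,73.7 linear [np.float64(21.47), np.float64(10.74), np.float64(0.15)] spin -48.0
480.5,52,26,73.7 linear [np.float64(0.0), np.float64(0.0), np.float64(7.9)] spin -0.0
```

```bash
python3 -m crank '[{"grip":4.5,"linear":[2.4,1.2,0],"spin":0},{"grip":4.5,"linear":[5.6,2.8,0],"spin":-5},{"grip":4.5,"linear":[8.8,4.4,0],"spin":-10},{"grip":4.5,"linear":[12,6,0],"spin":-15},{"grip":4.5,"linear":[15,7.5,0],"spin":-20}]' 40 >/dev/null
python3 go.py 480.5,52,105,73.7
```

```text
now [479.8 -18.9 106.4] yaw 45.9 q1,q6 [-0.04  0.73] w 46.9 F [ 1.5  0.9 -3.9] t 12.0
480.5,52,105,73.7 linear [np.float64(4.88), np.float64(5.14), np.float64(0.14)] spin -27.8
```

```bash
python3 -m crank '[{"grip":4.5,"linear":[1.7,1.8,0],"spin":-6},{"grip":4.5,"linear":[3.4,3.6,0],"spin":-12},{"grip":4.5,"linear":[4.5,4.75,0],"spin":-18},{"grip":4.5,"linear":[4.9,5.15,0],"spin":-23},{"grip":4.5,"linear":[4.9,5.15,0],"spin":-28}]' 40 >/dev/null
python3 -m crank '[{"grip":4.5,"linear":[0,0,0],"spin":0},{"grip":4.5,"linear":[0,0,0],"spin":0}]' 40
python3 go.py 480.5,52,105,73.7
```

```text
clock: 12.55
position: [480.9, 50.6, 106.1]
ee_rot: [0.45, 3.109, 0.0]
ft_force: [-0.1, 0.8, -4.7]
width: 47.2
gripper_force: 43.6
now [480.9  50.6 106.1] yaw 73.5 q1,q6 [0.1  0.39] w 47.2 F [-0.1  0.8 -4.7] t 12.6
480.5,52,105,73.7 linear [np.float64(0.08), np.float64(0.12), np.float64(0.11)] spin -0.2
```

```bash
python3 -m crank '[{"grip":4.5,"linear":[0.08,0.1,2.5],"spin":0},{"grip":4.5,"linear":[0.08,0.1,5],"spin":0},{"grip":4.5,"linear":[0.08,0.1,6.8],"spin":0},{"grip":4.5,"linear":[0.08,0.1,7.3],"spin":0},{"grip":4.5,"linear":[0.08,0.1,7.5],"spin":0}]' 40
python3 -m crank '[{"grip":4.5,"linear":[0,0,0.1],"spin":0},{"grip":4.5,"linear":[0,0,0.2],"spin":0},{"grip":4.5,"linear":[0,0,0.3],"spin":0},{"grip":4.5,"linear":[0,0,0.35],"spin":0},{"grip":4.5,"linear":[0,0,0.35],"spin":0}]' 40
```

```text
clock: 12.97
position: [479.5, 51.3, 29.8]
ee_rot: [-0.45, -3.107, 0.001]
ft_force: [0.3, -0.6, -4.0]
width: 46.9
gripper_force: 43.5
clock: 13.38
position: [480.8, 51.7, 28.0]
ee_rot: [0.446, 3.108, 0.0]
ft_force: [0.1, 0.1, -0.4]
width: 47.1
gripper_force: 44.1
```

```bash
python3 -m crank '[{"grip":4.5,"linear":[0,0,0.05],"spin":0},{"grip":4.8,"linear":[0,0,0.05],"spin":0},{"grip":5.2,"linear":[0,0,0.05],"spin":0},{"grip":5.6,"linear":[0,0,0.05],"spin":0},{"grip":5.6,"linear":[0,0,0.05],"spin":0}]' 20
python3 -m crank '[{"grip":5.6,"linear":[0,0,0],"spin":0},{"grip":5.6,"linear":[0,0,-1.5],"spin":0},{"grip":5.6,"linear":[0,0,-4],"spin":0},{"grip":5.6,"linear":[0,0,-7.5],"spin":0},{"grip":5.6,"linear":[0,0,-11],"spin":0}]' 20
python3 -m crank '[{"grip":6,"linear":[0,-1.2,0],"spin":7},{"grip":6,"linear":[0,-2.4,0],"spin":14},{"grip":6,"linear":[0,-3.6,0],"spin":21},{"grip":6,"linear":[0,-4.8,0],"spin":28},{"grip":6,"linear":[0,-5.9,0],"spin":35}]' 20 >/dev/null
python3 -m crank '[{"grip":6,"linear":[0,0,0],"spin":7},{"grip":6,"linear":[0,0,0],"spin":14},{"grip":6,"linear":[0,0,0],"spin":21},{"grip":6,"linear":[0,0,0],"spin":28},{"grip":6,"linear":[0,0,0],"spin":35}]' 20 >/dev/null
python3 -m crank '[{"grip":6,"linear":[0,0,0],"spin":7},{"grip":6,"linear":[0,0,0],"spin":14},{"grip":6,"linear":[0,0,0],"spin":20},{"grip":6,"linear":[0,0,0],"spin":20}]' 20 
python3 go.py 463.5,-5,32,-16.3 477,41,32,-16.3
python3 - <<'E'
from fit import *
T=shot('top','t6.png');S=shot('side','s6.png')
for p in((513,166,24),(499.5,119.6,24),(480.5,52,24)): print([np.round(proj(c,p),0) for c in(T,S)])
for c in(S,T):
  m=mask(c['color'],'pipe'); n,l,st,ce=cv2.connectedComponentsWithStats(m); print([(st[i].tolist(),ce[i].round(1).tolist()) for i in range(1,n) if 300<st[i,4]<4000 and 230<ce[i,0]<320])
E
```

```text
clock: 13.8
position: [480.3, 51.7, 26.6]
ee_rot: [0.446, 3.11, 0.0]
ft_force: [0.0, 0.0, -0.6]
width: 56.1
gripper_force: 0.0
clock: 14.22
position: [479.5, 51.6, 137.2]
ee_rot: [-0.446, -3.108, 0.001]
ft_force: [0.4, -0.9, 0.5]
width: 56.2
gripper_force: 0.0
clock: 15.38
position: [463.6, -4.9, 136.5]
ee_rot: [-2.519, -1.878, 0.0]
ft_force: [-0.4, 0.2, 0.8]
width: 59.9
gripper_force: 0.0
now [463.6  -4.9 136.5] yaw -16.6 q1,q6 [-0.01  1.85] w 59.9 F [-0.4  0.2  0.8] t 15.4
463.5,-5,32,-16.3 linear [np.float64(-0.01), np.float64(-0.01), np.float64(10.45)] spin -0.3
477,41,32,-16.3 linear [np.float64(4.79), np.float64(0.0), np.float64(-0.0)] spin -0.0
[array([252., 239.]), array([290., 207.])]
[array([269., 246.]), array([289., 224.])]
[array([293., 255.]), array([288., 248.])]
[([261, 217, 50, 44, 1528], [284.7, 241.4])]
[([246, 135, 35, 34, 858], [262.6, 151.4]), ([237, 218, 43, 48, 1346], [259.7, 241.7])]
```

```bash
python3 -m crank '[{"grip":6,"linear":[0,0,4],"spin":0},{"grip":6,"linear":[0,0,8],"spin":0},{"grip":6,"linear":[0,0,10],"spin":-0.3},{"grip":6,"linear":[0,0,10.4],"spin":-0.3},{"grip":6,"linear":[0,0,10.4],"spin":-0.3}]' 20
python3 -m crank '[{"grip":6,"linear":[0.9,0,0],"spin":0},{"grip":6,"linear":[1.5,0,0],"spin":0},{"grip":6,"linear":[1.8,0,0],"spin":0},{"grip":6,"linear":[2.1,0,0],"spin":0},{"grip":6,"linear":[2.3,0,0],"spin":0}]' 20
python3 -m crank '[{"grip":6,"linear":[0.2,0,0],"spin":0},{"grip":6,"linear":[0.4,0,0],"spin":0},{"grip":6,"linear":[0.6,0,0],"spin":0},{"grip":6,"linear":[0.8,0,0],"spin":0},{"grip":6,"linear":[1.0,0,0],"spin":0}]' 20
python3 -m crank '[{"grip":6,"linear":[0.2,0,0],"spin":0},{"grip":6,"linear":[0.4,0,0],"spin":0},{"grip":6,"linear":[0.6,0,0],"spin":0},{"grip":6,"linear":[0.8,0,0],"spin":0},{"grip":6,"linear":[0.9,0,0],"spin":0}]' 20
python3 -m crank '[{"grip":6,"linear":[0.1,0,0],"spin":0},{"grip":6,"linear":[0.2,0,0],"spin":0},{"grip":6,"linear":[0.3,0,0],"spin":0},{"grip":6,"linear":[0.35,0,0],"spin":0},{"grip":6,"linear":[0.4,0,0],"spin":0}]' 20
```

```text
clock: 15.9
position: [462.8, -4.9, 31.6]
ee_rot: [-2.506, -1.892, 0.003]
ft_force: [1.0, -0.6, 1.0]
width: 59.8
gripper_force: 0.0
clock: 16.32
position: [470.6, 17.8, 33.4]
ee_rot: [2.508, 1.891, 0.002]
ft_force: [-0.5, 1.1, 0.8]
width: 60.0
gripper_force: 0.0
clock: 16.73
position: [472.8, 26.9, 32.6]
ee_rot: [-2.509, -1.89, 0.0]
ft_force: [0.3, -0.1, 0.4]
width: 59.9
gripper_force: 0.2
clock: 17.15
position: [475.3, 35.7, 32.6]
ee_rot: [-2.509, -1.89, -0.0]
ft_force: [0.2, 0.6, 0.2]
width: 59.9
gripper_force: 0.0
clock: 17.57
position: [476.3, 39.3, 32.6]
ee_rot: [2.509, 1.89, -0.0]
ft_force: [-0.6, -0.8, -0.3]
width: 60.2
gripper_force: 0.2
```

```bash
python3 -m crank '[{"grip":6,"linear":[0.05,0,0],"spin":0},{"grip":6,"linear":[0.1,0,0],"spin":0},{"grip":6,"linear":[0.15,0,0],"spin":0},{"grip":6,"linear":[0.2,0,0],"spin":0},{"grip":6,"linear":[0.25,0,0],"spin":0}]' 20
python3 - <<'E'
from h import *
cv2.imwrite('pics/w7c.png',cv2.resize(shot('wrist','w7.png')['color'][:,:,::-1],(480,360)))
E
```

```text
clock: 17.98
position: [476.9, 40.9, 32.6]
ee_rot: [2.509, 1.889, -0.002]
ft_force: [-1.3, -8.6, 3.9]
width: 60.1
gripper_force: 4.5
```

View pics/w7c.png

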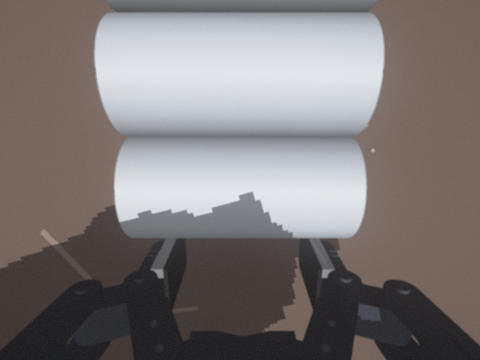

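pipe3 is tight against pipe2 and parallel, with level ends (seam at crop row 136). Next is the chock.

```bash
python3 -m crank '[{"grip":6,"linear":[-0.2,0,0],"spin":0},{"grip":6,"linear":[-0.5,0,0],"spin":0},{"grip":6,"linear":[-1.5,0,0],"spin":0},{"grip":6,"linear":[-3,0,-3],"spin":0},{"grip":6,"linear":[-3,0,-7],"spin":0}]' 20
python3 go.py 577,-341,135,-16.3 577,-341,135,43.2
```

```text
clock: 18.45
position: [465.8, 11.1, 100.2]
ee_rot: [-2.507, -1.887, 0.009]
ft_force: [1.0, 0.4, -0.3]
width: 60.1
gripper_force: 0.0
now [465.8  11.1 100.2] yaw -16.1 q1,q6 [0.02 1.87] w 60.1 F [ 1.   0.4 -0.3] t 18.4
577,-341,135,-16.3 linear [np.float64(-30.76), np.float64(20.42), np.float64(-3.48)] spin 0.2
577,-341,135,43.2 linear [np.float64(0.0), np.float64(0.0), np.float64(-0.0)] spin -59.5
```

```bash
python3 -m crank '[{"grip":7.5,"linear":[-2.5,1.6,-1.5],"spin":0},{"grip":7.5,"linear":[-5.7,3.7,-3.5],"spin":0},{"grip":7.5,"linear":[-9,5.9,-3.5],"spin":0},{"grip":7.5,"linear":[-12.3,8.1,-3.5],"spin":0},{"grip":7.5,"linear":[-15.6,10.3,-3.5],"spin":0}]' 20 >/dev/null
python3 -m crank '[{"grip":7.5,"linear":[-3,2,0],"spin":-7},{"grip":7.5,"linear":[-6,4,0],"spin":-14},{"grip":7.5,"linear":[-9,6,0],"spin":-21},{"grip":7.5,"linear":[-12,8,0],"spin":-28},{"grip":7.5,"linear":[-15,10.1,0],"spin":-35}]' 20 >/dev/null
python3 -m crank '[{"grip":7.5,"linear":[0,0,0],"spin":-7},{"grip":7.5,"linear":[0,0,0],"spin":-14},{"grip":7.5,"linear":[0,0,0],"spin":-21},{"grip":7.5,"linear":[0,0,0],"spin":-24.5},{"grip":7.5,"linear":[0,0,0],"spin":-24.5}]' 20
python3 - <<'E'
from fit import *
c=shot('wrist','w8.png'); cv2.imwrite('pics/w8c.png',cv2.resize(c['color'][:,:,::-1],(480,360)))
m=mask(c['color'],'chock'); u,v=map(int,proj(c,(587,-352,20))); print(u,v,m[v,u])
try: print(fit([(c,comp(m,u,v))],CH,[587,-352,2.325]))
except Exception as e: print(e)
E
python3 go.py 577,-341,135,43.2
```

```text
clock: 19.7
position: [579.8, -338.2, 137.3]
ee_rot: [-1.237, -2.887, -0.001]
ft_force: [-0.1, 0.2, 0.3]
width: 74.8
gripper_force: 0.0
316 267 1
(array([ 586.781, -351.389,    2.333]), np.float64(0.022))
now [ 579.9 -338.   137.4] yaw 43.4 q1,q6 [-0.53  0.29] w 75.0 F [-0.7 -0.3  0.2] t 19.8
577,-341,135,43.2 linear [np.float64(-0.02), np.float64(-0.42), np.float64(0.24)] spin 0.2
```

View pics/w8c.png

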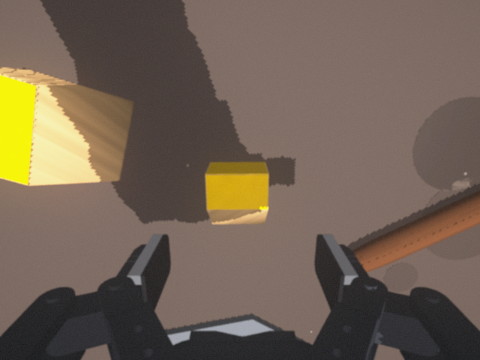

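The chock is centred at crop (237,190). The toe is toward the camera and the hammer handle at (400,235) is clear of the fingers. I'll descend and grip.

```bash
python3 -m crank '[{"grip":7.5,"linear":[0.05,-0.43,3.5],"spin":-0.3},{"grip":7.5,"linear":[0.05,-0.43,7],"spin":-0.3},{"grip":7.5,"linear":[0.05,-0.43,10],"spin":-0.3},{"grip":7.5,"linear":[0.05,-0.43,11.1],"spin":-0.3},{"grip":6,"linear":[0.05,-0.43,11.1],"spin":-0.3}]' 30 >/dev/null
python3 -m crank '[{"grip":4.7,"linear":[0,0,0],"spin":0},{"grip":4.7,"linear":[0,0,0],"spin":0},{"grip":4.7,"linear":[0,0,0],"spin":0},{"grip":4.7,"linear":[0,0,0],"spin":0},{"grip":4.7,"linear":[0,0,0],"spin":0}]' 30
python3 -m crank '[{"grip":4.7,"linear":[0,0,0],"spin":0},{"grip":4.7,"linear":[0,0,-1],"spin":0},{"grip":4.7,"linear":[0,0,-3],"spin":0},{"grip":4.7,"linear":[0,0,-6],"spin":0},{"grip":4.7,"linear":[0,0,-9],"spin":0}]' 30
python3 go.py 464,2,110,43.7 464,2,110,163.7
```

```text
clock: 20.58
position: [577.6, -340.5, 28.1]
ee_rot: [1.232, 2.887, -0.0]
ft_force: [0.1, -0.1, 4.4]
width: 49.7
gripper_force: 33.8
clock: 21.0
position: [576.2, -339.7, 117.3]
ee_rot: [-1.232, -2.888, -0.0]
ft_force: [0.7, -0.2, -1.4]
width: 49.8
gripper_force: 33.1
now [ 576.2 -339.7  117.3] yaw 43.8 q1,q6 [-0.53  0.27] w 49.8 F [ 0.7 -0.2 -1.4] t 21.0
464,2,110,43.7 linear [np.float64(32.43), np.float64(15.54), np.float64(0.73)] spin 0.1
464,2,110,163.7 linear [np.float64(0.0), np.float64(0.0), np.float64(-0.0)] spin -120.0
```

```bash
python3 -m crank '[{"grip":4.7,"linear":[2.5,1.2,0],"spin":-6},{"grip":4.7,"linear":[5.7,2.7,0],"spin":-12},{"grip":4.7,"linear":[9,4.3,0],"spin":-18},{"grip":4.7,"linear":[12.4,5.9,0],"spin":-24},{"grip":4.7,"linear":[15.8,7.5,0],"spin":-30}]' 30 >/dev/null
python3 go.py 462.5,-7.7,110,163.7
```

```text
now [ 520.8 -172.8  117. ] yaw 74.0 q1,q6 [-0.32 -0.04] w 49.9 F [ 0.1  0.2 -1.2] t 21.4
462.5,-7.7,110,163.7 linear [np.float64(10.14), np.float64(14.27), np.float64(0.7)] spin -89.7
```

```bash
python3 -m crank '[{"grip":4.7,"linear":[2,2.8,0],"spin":-7},{"grip":4.7,"linear":[4,5.6,0],"spin":-14},{"grip":4.7,"linear":[6,8.4,0],"spin":-21},{"grip":4.7,"linear":[8,11.2,0],"spin":-28},{"grip":4.7,"linear":[10.1,14.2,0],"spin":-35}]' 30 >/dev/null
python3 -m crank '[{"grip":4.7,"linear":[0,0,0],"spin":-7},{"grip":4.7,"linear":[0,0,0],"spin":-14},{"grip":4.7,"linear":[0,0,0],"spin":-21},{"grip":4.7,"linear":[0,0,0],"spin":-28},{"grip":4.7,"linear":[0,0,0],"spin":-35}]' 30 >/dev/null
python3 -m crank '[{"grip":4.7,"linear":[0,0,0],"spin":-7},{"grip":4.7,"linear":[0,0,0],"spin":-14},{"grip":4.7,"linear":[0,0,0],"spin":-19.7},{"grip":4.7,"linear":[0,0,0],"spin":-19.7},{"grip":4.7,"linear":[0,0,0],"spin":-19.7}]' 30
python3 go.py 462.5,-7.7,26,163.7
```

```text
clock: 22.67
position: [464.4, -9.6, 117.1]
ee_rot: [-1.875, 2.52, -0.0]
ft_force: [-0.2, 0.2, -1.4]
width: 49.5
gripper_force: 33.2
now [464.4  -9.6 117.1] yaw 163.3 q1,q6 [-0.02 -1.3 ] w 49.5 F [-0.2  0.2 -1.4] t 22.7
462.5,-7.7,26,163.7 linear [np.float64(-0.13), np.float64(0.24), np.float64(9.11)] spin -0.4
```

```bash
python3 -m crank '[{"grip":4.7,"linear":[-0.1,0.2,3],"spin":-0.4},{"grip":4.7,"linear":[-0.1,0.2,6],"spin":-0.4},{"grip":4.7,"linear":[-0.1,0.2,8],"spin":-0.4},{"grip":4.7,"linear":[-0.1,0.2,8.5],"spin":-0.4},{"grip":4.7,"linear":[-0.1,0.2,8.7],"spin":-0.4}]' 30
python3 -m crank '[{"grip":4.7,"linear":[0,0,0.1],"spin":0},{"grip":4.7,"linear":[0,0,0.2],"spin":0},{"grip":4.7,"linear":[0,0,0.25],"spin":0},{"grip":4.7,"linear":[0,0,0.3],"spin":0},{"grip":4.7,"linear":[0,0,0.3],"spin":0}]' 30
python3 go.py 469.5,16.3,26,163.7
```

```text
clock: 23.08
position: [462.0, -8.1, 28.8]
ee_rot: [1.884, -2.512, -0.002]
ft_force: [0.3, -0.0, -1.5]
width: 49.6
gripper_force: 33.1
clock: 23.5
position: [463.6, -8.1, 28.0]
ee_rot: [-1.887, 2.51, -0.002]
ft_force: [-1.6, -0.5, 5.4]
width: 49.5
gripper_force: 33.7
now [463.6  -8.1  28. ] yaw 163.9 q1,q6 [-0.02 -1.31] w 49.5 F [-1.6 -0.5  5.4] t 23.5
469.5,16.3,26,163.7 linear [np.float64(-2.51), np.float64(0.11), np.float64(0.2)] spin 0.2
```

```bash
python3 -m crank '[{"grip":4.7,"linear":[-0.4,0.05,0],"spin":0.2},{"grip":4.7,"linear":[-0.8,0.1,0],"spin":0.2},{"grip":4.7,"linear":[-1.2,0.1,0],"spin":0.2},{"grip":4.7,"linear":[-1.6,0.1,0],"spin":0.2},{"grip":4.7,"linear":[-1.9,0.1,0],"spin":0.2}]' 30
python3 -m crank '[{"grip":4.7,"linear":[-0.1,0,0],"spin":0},{"grip":4.7,"linear":[-0.2,0,0],"spin":0},{"grip":4.7,"linear":[-0.3,0,0],"spin":0},{"grip":4.7,"linear":[-0.35,0,0],"spin":0},{"grip":4.7,"linear":[-0.4,0,0],"spin":0}]' 30
```

```text
clock: 23.92
position: [468.1, 10.3, 28.0]
ee_rot: [-1.882, 2.514, -0.004]
ft_force: [-1.1, -4.5, 6.0]
width: 49.9
gripper_force: 34.1
clock: 24.33
position: [469.1, 13.9, 28.0]
ee_rot: [-1.882, 2.514, -0.004]
ft_force: [-0.6, -4.4, 6.9]
width: 49.5
gripper_force: 34.1
```

```bash
python3 -m crank '[{"grip":4.7,"linear":[-0.05,0,0],"spin":0},{"grip":4.7,"linear":[-0.1,0,0],"spin":0},{"grip":4.7,"linear":[-0.15,0,0],"spin":0},{"grip":4.7,"linear":[-0.2,0,0],"spin":0},{"grip":4.7,"linear":[-0.2,0,0],"spin":0}]' 30
python3 -m crank '[{"grip":4.7,"linear":[-0.03,0,0],"spin":0},{"grip":4.7,"linear":[-0.06,0,0],"spin":0},{"grip":4.7,"linear":[-0.09,0,0],"spin":0},{"grip":4.7,"linear":[-0.12,0,0],"spin":0},{"grip":4.7,"linear":[-0.12,0,0],"spin":0}]' 30
```

```text
clock: 24.75
position: [469.7, 15.9, 28.0]
ee_rot: [-1.882, 2.514, -0.004]
ft_force: [-1.1, -3.8, 6.3]
width: 49.5
gripper_force: 34.1
clock: 25.17
position: [470.0, 16.9, 28.0]
ee_rot: [-1.882, 2.514, -0.004]
ft_force: [-0.8, -4.4, 7.2]
width: 49.1
gripper_force: 34.1
```

```bash
python3 -m crank '[{"grip":4.7,"linear":[-0.04,0,0],"spin":0},{"grip":4.7,"linear":[-0.08,0,0],"spin":0},{"grip":4.7,"linear":[-0.12,0,0],"spin":0},{"grip":4.7,"linear":[-0.15,0,0],"spin":0},{"grip":4.7,"linear":[-0.15,0,0],"spin":0}]' 30
python3 -m crank '[{"grip":4.7,"linear":[-0.04,0,0],"spin":0},{"grip":4.7,"linear":[-0.08,0,0],"spin":0},{"grip":4.7,"linear":[-0.08,0,0],"spin":0}]' 30
```

```text
clock: 25.58
position: [470.1, 17.2, 28.1]
ee_rot: [1.881, -2.515, 0.007]
ft_force: [-3.0, -12.6, 10.2]
width: 49.2
gripper_force: 34.4
clock: 25.83
position: [470.1, 17.3, 28.2]
ee_rot: [1.88, -2.514, 0.008]
ft_force: [-5.0, -17.1, 10.3]
width: 49.6
gripper_force: 34.6
```

```bash
python3 -m crank '[{"grip":4.95,"linear":[0.03,0,0],"spin":0},{"grip":5.2,"linear":[0.05,0,0],"spin":0},{"grip":5.6,"linear":[0.05,0,0],"spin":0},{"grip":6,"linear":[0.05,0,0],"spin":0},{"grip":6,"linear":[0.05,0,0],"spin":0}]' 20
python3 -m crank '[{"grip":6,"linear":[0.05,0,-1],"spin":0},{"grip":6,"linear":[0.05,0,-3],"spin":0},{"grip":6,"linear":[0.05,0,-6],"spin":0},{"grip":6,"linear":[0.1,0,-10],"spin":0},{"grip":6,"linear":[1,0,-14],"spin":0}]' 20
python3 -m crank '[{"grip":6,"linear":[4,0,0],"spin":0},{"grip":6,"linear":[8,0,-1],"spin":0},{"grip":6,"linear":[12,0,-2],"spin":0},{"grip":6,"linear":[16,0,-3],"spin":0},{"grip":6,"linear":[19,0,-3],"spin":0}]' 20
python3 - <<'E'
from fit import *
T=shot('top','t9.png');S=shot('side','s9.png')
A=cv2.resize(T['color'][190:310,210:330],(400,400),interpolation=2);B=cv2.resize(S['color'][180:300,230:350],(400,400),interpolation=2)
cv2.imwrite('pics/c9.png',np.hstack([A,B])[:,:,::-1])
for c,nm in((T,'top'),(S,'side')):
  m=mask(c['color'],'chock'); u,v=map(int,proj(c,(474,31,30)))
  print(nm,fit([(c,comp(m,u,v))],CH,[474,31,-1.855]))
E
python3 go.py
```

```text
clock: 26.25
position: [469.7, 19.4, 26.7]
ee_rot: [-1.884, 2.514, 0.0]
ft_force: [0.0, -0.0, -0.5]
width: 59.9
gripper_force: 0.0
clock: 26.67
position: [466.2, 10.2, 168.3]
ee_rot: [1.885, -2.513, -0.001]
ft_force: [0.9, 0.4, 0.4]
width: 59.9
gripper_force: 0.0
clock: 27.08
position: [412.9, -175.2, 199.5]
ee_rot: [-1.882, 2.513, -0.005]
ft_force: [1.3, -0.2, 0.0]
width: 60.0
gripper_force: 0.0
top (array([477.186,  26.618,  -1.86 ]), np.float64(0.13))
side (array([474.   ,  31.   ,  -1.855]), np.float64(1.0))
now [ 412.5 -176.   197.9] yaw 163.4 q1,q6 [-0.4  -1.68] w 60.2 F [-0.1  0.2 -0.2] t 27.2
```

View pics/c9.png

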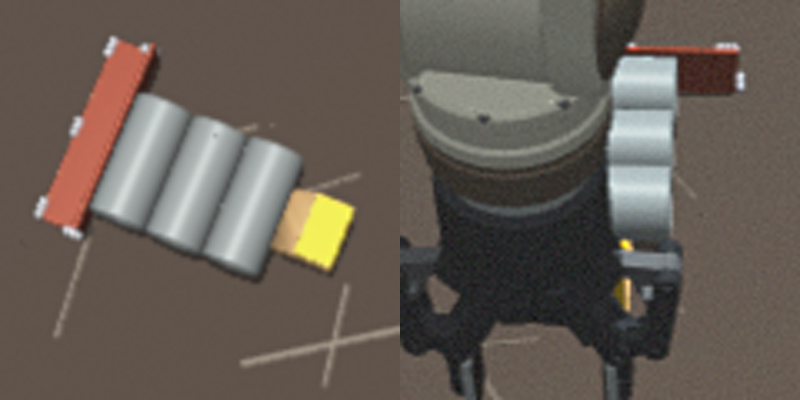

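The final view shows three pipes tight against the stop with level ends. The chock is square and toe-in under the middle of the outermost pipe (crop ~(315,230)), and the arm is clear.

```bash
python3 -c "
from workcell import bot; print(bot.job_done())"
```

```text
the job is handed in; nothing more can be done
None
```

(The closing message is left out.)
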